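# Close the sample jar with its screw lid

## Task

The filled sample jar has to be closed. Take the spatula off the jar's mouth and lay it in the steel tray, then screw the lid that fits the jar on until it is fully home, let go and leave it; its thread only catches if you first turn the lid backward on the neck until it drops a little, and then turn it forward. Do not knock over the bottle, the beaker or the little vial standing about.

Things in the scene. Friction and masses are not known exactly. Their poses are not given: they have to be found in the camera images.
- jar: White sample jar, 76 mm in diameter, fixed immovably in a grey 100 x 100 x 24 mm holder. Origin on the table under the jar's axis, z up. Shoulder at 85 mm, threaded neck from there to the rim at 104.5 mm. The neck is 50 mm in diameter, 58 mm over the threads, tapering to 44 mm at the rim.
- jar_mouth (a point): Centre of the jar's mouth at rim height (104.5 mm above the table), z up. Mouth 36 mm wide, filled up to 4 mm below the rim.
- lid: The lid that fits: white ribbed plastic screw lid, 64 mm in diameter (about 66 over the ribs), 26 mm tall, about 45 g, open side down on the rubber mat. Origin at the centre of its underside, z up. Four inner lugs at its lower edge, on its x and y axes. Set on the neck it rests with its underside 95 to 99 mm above the table, lugs on top of the threads; there a stop blocks turning forward.
- lid_small: Similar white lid that does not fit, 46 mm in diameter, 22 mm tall, on the mat. Origin at the centre of its underside.
- lid_large: Similar white lid that does not fit, 78 mm in diameter, 26 mm tall, on the mat. Origin at the centre of its underside.
- spatula: Spatula lying flat across the jar's mouth, underside on the rim. Origin at the centre of its underside, about its centre of mass; x along it, towards the blade. Black handle 14 mm wide and 9 mm thick from x = -85 to +35 mm, steel blade 20 mm wide and 3 mm thick on to x = +86 mm; 50 g.
- tray: Open steel tray, fixed, outside 240 mm (its x) by 130 mm (its y), 22 mm high, walls and floor 4 to 5 mm thick. Origin at the centre of its underside, z up.
- mat: Fixed black rubber mat, 230 x 230 mm, 4 mm thick, on which the three lids and the vial stand. Origin at the centre of its underside.
- bottle: Amber bottle with black cap, 60 mm in diameter, 140 mm tall, standing behind the jar. Origin at the centre of its underside, z up.
- beaker: Empty glass beaker, 52 mm in diameter, 60 mm tall, standing in front of the jar. Origin at the centre of its underside, z up.
- vial: Small amber vial with black cap, 24 mm in diameter, 48 mm tall, standing on the mat among the lids. Origin at the centre of its underside, z up.
- jar_shoulder (a point): On the jar's axis at the foot of the neck, 85 mm above the table. Coarse right-hand thread (clockwise seen from above closes) with four equal starts 90 degrees apart. How the starts lie round the neck differs each time and is not told by any pose here: it must be felt (or seen).
- lid_top (a point): Centre of the lid's top, 26 mm above its underside. Lid on the neck: turned backward (counter-clockwise from above) by up to 80 degrees it rises up to 3 mm, then at a thread start it is free to drop about 5 mm (underside at 93 to 94 mm) if pressed lightly or let go; a stop ends the backward turn within 15 degrees more. Sideways play about 1 mm.
- lid_home (a point): Fixed point on the jar's axis where the centre of the lid's underside is when fully home, 89.6 mm above the table. From the drop, turned forward (clockwise) 55 to 70 degrees, the lid winds down 3.5 mm per 60 degrees to a firm stop, and stays.
Not all that is in view belongs to the job. Leave any green or pink look-alike of the lid alone.

How it is judged:
On the way, in this order (a step that is already met when the one before it is completed fails the run):
1. the spatula lies in the tray (x of spatula in the frame of tray between -0.11 and 0.11 m and y of spatula in the frame of tray between -0.055 and 0.055 m and height (world z) of spatula below 0.025 m and contact force between the fingers and spatula below 0.1 N), for 0.2 s.
2. the lid is on the neck (horizontal distance between lid and jar_mouth below 0.004 m and height (world z) of lid below 0.1005 m and angle between lid's own z axis and vertical below 0.12 rad), for 0.1 s.
At the end, for the whole second after the job is handed in: The spatula rests in the tray (its middle within the tray's walls, below 25 mm), and the fitting lid is screwed home on the jar: underside less than 90.9 mm above the table (home is 89.6), level within 0.05 rad, centred within 3 mm; both at rest and released (x of spatula in the frame of tray between -0.11 and 0.11 m and y of spatula in the frame of tray between -0.055 and 0.055 m and height (world z) of spatula below 0.025 m and horizontal distance between lid and jar_mouth below 0.003 m and height (world z) of lid below 0.0909 m and angle between lid's own z axis and vertical below 0.05 rad and linear speed of each of lid, spatula below 0.01 m/s); the robot touches nothing.
It fails at once if the bottle, the beaker or the vial is knocked over (angle between any of bottle, beaker, vial's own z axis and vertical above 0.6 rad).
It also fails if it takes over 70 s, if anything falls off the work surface, if the arm or the gripper's body presses on something with over 40 N, if the wrist force passes 120 N, or if a joint passes its speed limit or range.

## Robot

A 7-joint arm with a two-finger parallel gripper is mounted at the origin on the work surface. World frame = base frame: x ahead of the robot, y to its left, z up, the work surface at z = 0. Lengths are in m, angles in rad, forces in N, time in s.
With the tool pointing down it reaches from about 0.4 to 0.925 m from the base axis. Payload 4.1 kg.
Tool frame: the origin (TCP) lies between the finger pads; the fingertips stand 8 mm ahead of it and the grasp point (between the pads) lies 11 mm behind it; z points along the fingers, y is the direction in which the jaws open and shut (so a half turn about z gives the same grasp; the last joint's range is limited). The gripper opens to 85 mm and grips with 20 to 120 N. Pads are 22 mm wide; open, the fingers measure 114 mm over their backs; the gripper's body (76 mm by 85 mm) begins 54 mm behind the grasp point. The pads swing forward as they close: fully open they stand 13 mm farther back than shut.
Start: joints at [1.16, 0.398, 0.045, 1.537, -0.019, 1.207, -0.051], TCP at [0.199, -0.619, 0.239] pointing down, gripper open.
Joint ranges: [-2.82, 2.82], [-0.49, 2.23], [-1.37, 1.46], [0, 2.46], [-1.36, 4.5], [0.23, 2], [-2.94, 2.94]. Speed limits (rad/s): [2.57, 2.57, 3.14, 3.14, 3.14, 3.14, 3.14].

## Interface

Orientations are given as a 3x3 rotation matrix whose columns are the frame's x, y, z axes.
In Python, from station import read_state, viewer, order gives the robot as it stands.
- The arm moves only by the tool apply_moves, never from a script. Its argument "plan" is a list of rows, each an object with "slide": the shift along the tool's x, y, z in m, a list of three; "yaw": the turn about the tool's z in rad; "grip": the finger opening in m, from 0 to 0.0854. A call has 1 to 20 rows; each row is the pose to reach, as a shift and turn from the pose commanded when the call began, along the tool's axes at that moment; what a row does not reach only later rows make up. A row lasts 1/8 s, in which the tool goes at most 62.5 mm and 10.7 degrees, less where a joint would pass 70% of its speed; a pose out of reach is approached as far as the arm can. A call with a gripper value outside its range is refused whole. The fingers move at their own pace and stop on an object; the grip force is fixed at half the most. Time passes only in rows, so rows that repeat a pose let the fingers close. It gives the time, the measured TCP pose, the force and the opening at its end, in the units of the state.
- read_state(): the state, without advancing time (a new reading comes with each control period).
- viewer.get_image(name): name is "side" or "top"; returns (picture, depth): 384x512x3 uint8, red, green, blue; 384x512 float32, m along the optical axis (not along the pixel's ray), 0 where there is no reading.
- viewer.calibration(name): a dict with "mtx" (3x3 intrinsics, pixels), "k1" (the pictures are not rectified: a ray, as slopes to the right and down, at radius r is drawn at 1 + k1 r^2 times it, then the intrinsics apply), "pose" (4x4, takes a point from camera to world coordinates). Camera axes: x right, y up, looking along -z (the intrinsics and any distortion apply to the point x, -y, -z); pixel columns grow to the right and rows downward; lengths in m; the calibration is good to about 2 mm. A picture is of the moment at which its call begins. calibration takes no time and is no camera call.
- order.hand_in(): hands the job in, once; it reports no verdict.
The state is a dict: "clock": time; "joints": joint angles; "qvel": joint speeds; "effort": joint torques, N m; "eef_pos": TCP position; "orientation": TCP orientation; "ft_force": force on the tool from outside, world axes, zero at the start; "moment": the same for the moment, N m; "finger_gap": opening from 0.0 (shut) to 1.0 (fully open).
Only numpy, scipy, OpenCV 4.12 (cv2) and the standard library are available. Lean on these libraries where they do the work, as an engineer would, in place of code of your own. Each camera call takes 0.05 s, during which the arm holds its last target.

## Working session

There is one attempt and no reset: what is moved stays moved. The work goes in short steps, Python scripts to look and compute and a tool call to move; the robot and the scene stay as the last step left them, time stands still between calls to the robot, and variables do not carry over. Pictures are saved under pics/ and viewed, and the job is handed in when it is done.

Besides the shell and the picture viewer there is one more tool, called as name(argument=value, ...), one argument or row to a line, values as JSON. apply_moves: Moves the arm, as the interface text tells. Its arguments: {"type":"object","properties":{"plan":{"type":"array"}},"required":["plan"]}

```bash
mkdir -p pics; ls; cat > h.py <<'E'
import numpy as np, cv2
from station import read_state, viewer, order
def cast(name,u,v,z=None,depth=None):
    c=viewer.calibration(name);K=np.array(c["mtx"]);P=np.array(c["pose"]);k=c["k1"]
    d=np.array([k,0,0,0,0],float)
    n=cv2.undistortPoints(np.array([[[u,v]]],float),K,d)[0,0]
    r=np.array([n[0],-n[1],-1.0])
    if depth is not None: return P[:3,:3]@(r*depth)+P[:3,3]
    w=P[:3,:3]@r; o=P[:3,3]; t=(z-o[2])/w[2]; return o+t*w
E
python3 - <<'E'
from h import *
s=read_state(); print(s)
for n in("side","top"):
    p,d=viewer.get_image(n); cv2.imwrite(f"pics/{n}0.png",p[:,:,::-1]); np.savez(f"pics/{n}0.npz",p=p,d=d); print(viewer.calibration(n))
E
```

```text
pics
{'clock': 0.0, 'joints': array([ 1.16000744,  0.39920481,  0.04498744,  1.53789813, -0.0187219 ,
        1.20690497, -0.05071786]), 'qvel': array([-0.00132185, -0.00110235,  0.00099542, -0.00078006, -0.00046941,
        0.00120613, -0.00015124]), 'effort': array([-8.97685677e-04, -4.75139165e+01,  1.36428941e+00, -2.54227209e+01,
        1.15595237e-02,  9.49514477e-03,  4.55324098e-06]), 'eef_pos': array([ 0.19925533, -0.61804289,  0.23824617]), 'orientation': array([[ 9.51746749e-01,  3.06883736e-01, -7.06020538e-04],
       [ 3.06884532e-01, -9.51744926e-01,  1.86516390e-03],
       [-9.95629977e-05, -1.99183046e-03, -9.99998011e-01]]), 'ft_force': array([ 0.08399469, -0.4886861 , -0.50670217]), 'moment': array([-4.32228628e-02,  9.58292594e-05,  1.70968413e-03]), 'finger_gap': 0.9976934001029435}
{'mtx': array([[466.88770274,   0.        , 255.31780804],
       [  0.        , 466.88770274, 194.72557857],
       [  0.        ,   0.        ,   1.        ]]), 'k1': -0.17724326060200538, 'pose': array([[ 0.98958357,  0.08472816, -0.11638513,  0.43343783],
       [-0.14363385,  0.6354609 , -0.75865589, -1.0079234 ],
       [ 0.00967868,  0.76747025,  0.6410115 ,  0.92119391],
       [ 0.        ,  0.        ,  0.        ,  1.        ]])}
{'mtx': array([[483.19084696,   0.        , 256.5717259 ],
       [  0.        , 483.19084696, 193.43815395],
       [  0.        ,   0.        ,   1.        ]]), 'k1': 0.0321571994863735, 'pose': array([[-6.78565527e-03,  9.77288293e-01, -2.11805448e-01,
         3.01838334e-01],
       [-9.99973265e-01, -7.20882107e-03, -1.22575970e-03,
         1.36382953e-02],
       [-2.72478818e-03,  2.11791468e-01,  9.77311081e-01,
         1.30400164e+00],
       [ 0.00000000e+00,  0.00000000e+00,  0.00000000e+00,
         1.00000000e+00]])}
```

View pics/side0.png

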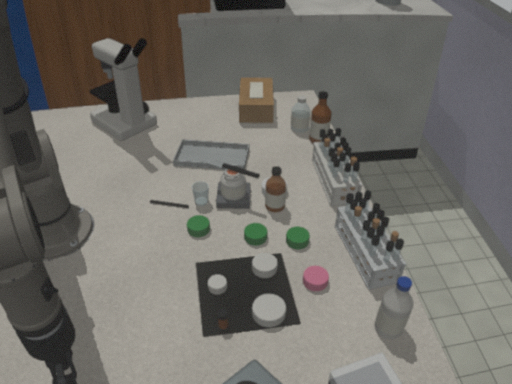

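View pics/top0.png

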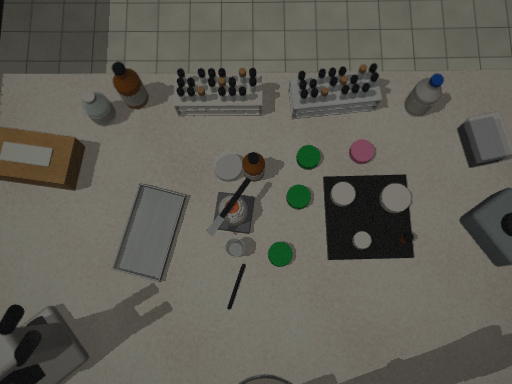

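```bash
python3 - <<'E'
from h import *
t=cv2.imread("pics/top0.png")
cv2.imwrite("pics/top0a.png",cv2.resize(t[140:280,105:275],None,fx=4.5,fy=4,interpolation=cv2.INTER_CUBIC)[:, :])
cv2.imwrite("pics/top0b.png",cv2.resize(t[130:280,255:425],None,fx=4,fy=4,interpolation=cv2.INTER_CUBIC))
s=cv2.imread("pics/side0.png")
cv2.imwrite("pics/side0a.png",cv2.resize(s[130:340,140:340],None,fx=2.8,fy=2.8,interpolation=cv2.INTER_CUBIC))
E
```

```text
(no output)
```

View pics/top0a.png

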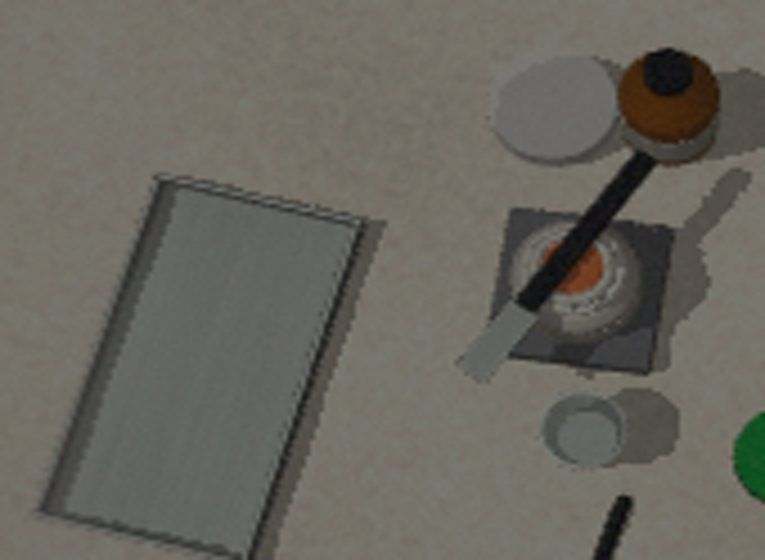

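View pics/top0b.png

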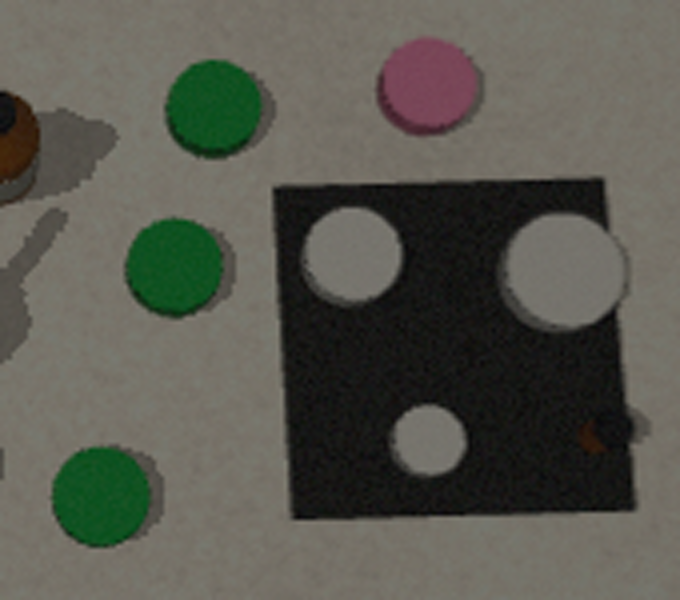

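View pics/side0a.png

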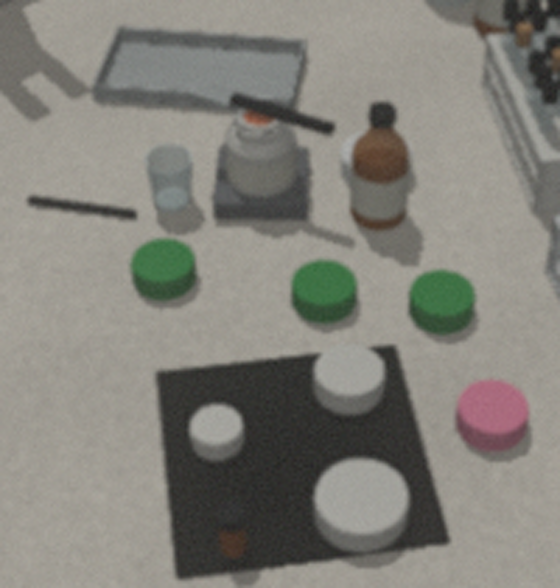

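```bash
cat >> h.py <<'E'
def cloud(name,d):
    c=viewer.calibration(name);K=np.array(c["mtx"]);P=np.array(c["pose"]);k=c["k1"]
    H,W=d.shape;u,v=np.meshgrid(np.arange(W),np.arange(H))
    n=cv2.undistortPoints(np.stack([u,v],-1).reshape(-1,1,2).astype(float),K,np.array([k,0,0,0,0.]))[:,0].reshape(H,W,2)
    r=np.stack([n[...,0],-n[...,1],-np.ones((H,W))],-1)*d[...,None]
    return r@P[:3,:3].T+P[:3,3]
def circ(xy):
    (c,r)=cv2.minEnclosingCircle(np.float32(xy)*1000); return np.round(np.array(c)/1000,4),round(r/1000,4)
E
python3 - <<'E'
from h import *
for n in("top","side"):
    z=np.load(f"pics/{n}0.npz");p=z["p"];d=z["d"];C=cloud(n,d)
    hsv=cv2.cvtColor(p,cv2.COLOR_RGB2HSV)
    print(n,"table z",np.median(C[...,2]))
    m=((d>0)&(C[...,2]>0.02)&(hsv[...,1]<70)&(hsv[...,2]>90)).astype(np.uint8)
    k,l,st,ce=cv2.connectedComponentsWithStats(m)
    for i in range(1,k):
        if st[i,4]>60:
            q=C[l==i]; zt=np.percentile(q[:,2],95)
            top=q[np.abs(q[:,2]-np.median(q[:,2]))<0.006]
            print(n,ce[i].round(1),st[i,4],"zt",zt.round(4),"c",top.mean(0).round(4),circ(top[:,:2]))
E
```

```text
top table z 0.0010391965284414217
top [214.   98.3] 709 zt 0.0792 c [0.8333 0.1293 0.0743] (array([0.8569, 0.1192]), 0.1252)
top [327.3  97.1] 764 zt 0.0785 c [ 0.8343 -0.1839  0.0744] (array([ 0.8578, -0.2   ]), 0.1254)
top [425.3  93.5] 183 zt 0.1331 c [ 0.8222 -0.4271  0.1198] (array([ 0.8245, -0.4295]), 0.0227)
top [ 88.2 102. ] 239 zt 0.1339 c [0.8026 0.4569 0.1056] (array([0.8056, 0.459 ]), 0.0152)
top [495.8 128.2] 522 zt 0.0906 c [ 0.7366 -0.6161  0.0862] (array([ 0.7212, -0.6005]), 0.0702)
top [479.1 132.7] 65 zt 0.0902 c [ 0.7249 -0.5706  0.086 ] (array([ 0.7253, -0.5721]), 0.0221)
top [ 25.4 153.5] 934 zt 0.0871 c [0.6778 0.6194 0.0831] (array([0.6767, 0.6205]), 0.0687)
top [227.1 165.3] 635 zt 0.0327 c [0.6579 0.0952 0.0284] (array([0.6583, 0.095 ]), 0.0399)
top [342.8 193. ] 419 zt 0.035 c [ 0.5771 -0.2171  0.0308] (array([ 0.5777, -0.2172]), 0.0321)
top [396.1 197. ] 645 zt 0.0354 c [ 0.5654 -0.3588  0.031 ] (array([ 0.566 , -0.3593]), 0.04)
top [223.3 203.1] 86 zt 0.1082 c [0.5419 0.0966 0.0988] (array([0.5391, 0.0918]), 0.0224)
top [235.6 213.8] 129 zt 0.1059 c [0.517
[... 1740 characters left out ...]
87, -0.6225]), 0.0204)
side [369.4 245.3] 2366 zt 0.1062 c [ 0.8511 -0.2371  0.0746] (array([ 0.859 , -0.2029]), 0.1287)
side [264.5 262.9] 434 zt 0.033 c [ 0.5801 -0.2222  0.03  ] (array([ 0.5814, -0.2205]), 0.0345)
side [216.7 282.2] 233 zt 0.0285 c [ 0.4539 -0.267   0.0255] (array([ 0.453 , -0.2649]), 0.0243)
side [394.  311.4] 1311 zt 0.1388 c [ 0.8253 -0.4637  0.0984] (array([ 0.8373, -0.4469]), 0.0346)
side [268.6 307.9] 794 zt 0.0332 c [ 0.567  -0.3627  0.0303] (array([ 0.5691, -0.3612]), 0.041)
side [365.6 371.9] 1485 zt 0.0885 c [ 0.7249 -0.5887  0.0861] (array([ 0.7197, -0.5991]), 0.0711)
side [252.9 374.4] 736 zt 0.103 c [ 0.5011 -0.5662  0.0999] (array([ 0.496 , -0.5829]), 0.056)
```

```bash
python3 - <<'E'
from h import *
P0=np.array([.527,.068])
for n in("top","side"):
    z=np.load(f"pics/{n}0.npz");p=z["p"];d=z["d"];C=cloud(n,d)
    hsv=cv2.cvtColor(p,cv2.COLOR_RGB2HSV)
    near=(np.hypot(C[...,0]-P0[0],C[...,1]-P0[1])<0.16)&(d>0)
    # handle
    m=near&(hsv[...,2]<60)&(C[...,2]>0.095)&(C[...,2]<0.125)
    k,l,st,ce=cv2.connectedComponentsWithStats(m.astype(np.uint8))
    i=1+np.argmax(st[1:,4]); v,u=np.nonzero(l==i)
    q=np.array([cast(n,a,b,0.1135) for a,b in zip(u,v)])
    r=cv2.minAreaRect(np.float32(q[:,:2])*1000); print(n,"handle",len(q),r, C[l==i][:,2].mean(), "pts",cv2.boxPoints(r).round(1).tolist())
    # orange
    m=near&(hsv[...,1]>130)&(hsv[...,0]<15)&(C[...,2]>0.085)&(np.hypot(C[...,0]-P0[0],C[...,1]-P0[1])<0.04)
    v,u=np.nonzero(m); q=np.array([cast(n,a,b,0.1005) for a,b in zip(u,v)]); print("orange",len(q),circ(q[:,:2]),q.min(0),q.max(0),C[m][:,2].mean())
    # holder top
    m=(np.abs(C[...,2]-0.025)<0.006)&(np.hypot(C[...,0]-P0[0],C[...,1]-P0[1])<0.075)&(hsv[...,2]<95)
    q=C[m]; r=cv2.minAreaRect(np.float32(q[:,:2])*1000); print("holder",r)
    # jar shoulder level & body
    m=(C[...,2]>0.035)&(C[...,2]<0.1)&(np.hypot(C[...,0]-P0[0],C[...,1]-P0[1])<0.05)
    print("jar",circ(C[m][:,:2]), C[m].mean(0))
    # tray
    m=(np.hypot(C[...,0]-.47,C[...,1]-.31)<0.19)&(C[...,2]>0.013)&(C[...,2]<0.03)&(C[...,1]>.16)
    r=cv2.minAreaRect(np.float32(C[m][:,:2])*1000); print("tray",r)
    for nm,pt,rad,lo in(("bottle",(.63,.04),.06,.1),("beaker",(.433,.075),.04,.03),("vial",(.45,-.38),.05,.02)):
        m=(np.hypot(C[...,0]-pt[0],C[...,1]-pt[1])<rad)&(C[...,2]>lo)&(d>0)
        if nm=="bottle": m&=(hsv[...,1]>120)|(C[...,2]>.125)
        if m.sum(): print(nm,circ(C[m][:,:2]),C[m].mean(0).round(3),C[m][:,2].max())
E
```

```text
top handle 271 ((550.4012451171875, 69.45036315917969), (15.65505599975586, 119.10102844238281), 55.07018280029297) 0.11354752908683144 pts [[497.1000061035156, 97.0999984741211], [594.7000122070312, 28.899999618530273], [603.7000122070312, 41.79999923706055], [506.1000061035156, 110.0]]
orange 75 (array([0.5303, 0.0783]), 0.0167) [0.51508128 0.06242816 0.1005    ] [0.54354678 0.09289836 0.1005    ] 0.10201055362226776
holder ((529.1090698242188, 78.4271011352539), (99.93046569824219, 100.23529052734375), 80.97209930419922)
jar (array([0.5286, 0.078 ]), 0.038) [0.51802166 0.07262283 0.08057601]
tray ((480.41259765625, 302.5990905761719), (133.27670288085938, 240.03488159179688), 74.72673797607422)
bottle (array([0.6442, 0.0224]), 0.0247) [0.643 0.024 0.122] 0.14433095709904586
beaker (array([0.4313, 0.0741]), 0.0257) [0.437 0.077 0.054] 0.06788790458212501
vial (array([ 0.456 , -0.3782]), 0.0122) [ 0.455 -0.376  0.048] 0.05859003251000483
side handle 107 ((552.7060546875, 63.63357162475586), (16.76959800720215, 112.141357421875), 53.66793441772461) 0.11276666082671981 pts [[502.6000061035156, 90.0999984741211], [592.9000244140625, 23.700000762939453], [602.7999877929688, 37.20000076293945], [512.5, 103.5999984741211]]
orange 1 (array([0.5213, 0.0757]), 0.0) [0.52129455 0.07569757 0.1005    ] [0.52129455 0.07569757 0.1005    ] 0.10194016778709258
holder ((531.5106201171875, 68.73805236816406), (95.78648376464844, 94.5709228515625), 82.33941650390625)
jar (array([0.5306, 0.0718]), 0.0393) [0.52937392 0.05187969 0.07035702]
tray ((480.9322814941406, 301.93621826171875), (140.73330688476562, 243.90887451171875), 75.01258087158203)
bottle (array([0.649 , 0.0209]), 0.0158) [0.649 0.017 0.137] 0.14453916985354454
beaker (array([0.4317, 0.0727]), 0.0282) [0.433 0.072 0.048] 0.06646544600321902
vial (array([ 0.4578, -0.38  ]), 0.0131) [ 0.457 -0.383  0.044] 0.05509407701505975
```

```bash
cat >> h.py <<'E'
def plan(x,y,z,ang=None):
    "world target, jaw(y axis) world angle deg -> slide,yaw"
    s=read_state();R=np.array(s["orientation"]);e=np.array(s["eef_pos"])
    a0=np.degrees(np.arctan2(R[1,1],R[0,1]))
    sl=R.T@(np.array([x,y,z])-e)
    yw=0 if ang is None else -np.radians(ang-a0)
    print("t",round(s["clock"],2),"eef",e.round(4),"jaw",a0.round(1),"j7",round(s["joints"][6],2),"slide",sl.round(4),"yaw",round(float(yw),3),"F",s["ft_force"].round(2),"gap",round(s["finger_gap"],3))
E
python3 -c "
from h import *
plan(.5735,.051,.24,54.7)"
```

```text
t 0.1 eef [ 0.1993 -0.6181  0.2384] jaw -72.1 j7 -0.05 slide [ 0.5615 -0.522  -0.0008] yaw -2.214 F [-0.07  0.38  0.25] gap 0.998
```

apply_moves(
  plan=[
    {"slide": [0.562,-0.523,0],"yaw": -2.213,"grip": 0.04},
    {"slide": [0.562,-0.523,0],"yaw": -2.213,"grip": 0.04},
    {"slide": [0.562,-0.523,0],"yaw": -2.213,"grip": 0.04},
    {"slide": [0.562,-0.523,0],"yaw": -2.213,"grip": 0.04},
    {"slide": [0.562,-0.523,0],"yaw": -2.213,"grip": 0.04},
    {"slide": [0.562,-0.523,0],"yaw": -2.213,"grip": 0.04},
    {"slide": [0.562,-0.523,0],"yaw": -2.213,"grip": 0.04},
    {"slide": [0.562,-0.523,0],"yaw": -2.213,"grip": 0.04},
    {"slide": [0.562,-0.523,0],"yaw": -2.213,"grip": 0.04},
    {"slide": [0.562,-0.523,0],"yaw": -2.213,"grip": 0.04},
    {"slide": [0.562,-0.523,0],"yaw": -2.213,"grip": 0.04},
    {"slide": [0.562,-0.523,0],"yaw": -2.213,"grip": 0.04},
    {"slide": [0.562,-0.523,0],"yaw": -2.213,"grip": 0.04},
    {"slide": [0.562,-0.523,0],"yaw": -2.213,"grip": 0.04},
    {"slide": [0.562,-0.523,0],"yaw": -2.213,"grip": 0.04},
    {"slide": [0.562,-0.523,0],"yaw": -2.213,"grip": 0.04},
    {"slide": [0.562,-0.523,0],"yaw": -2.213,"grip": 0.04},
  ],
)

```text
clock: 2.22
eef_pos: [0.5736, 0.0501, 0.2394]
orientation: [[-0.814, 0.58, 0.0], [0.58, 0.814, -0.001], [-0.001, -0.001, -1.0]]
ft_force: [0.2, -0.6, 0.2]
finger_gap: 0.471
```

```bash
python3 -c "
from h import *
plan(.5735,.051,.107,54.7)
p,d=viewer.get_image('side'); cv2.imwrite('pics/s1.png',cv2.resize(p[90:290,120:340,::-1],None,fx=2.7,fy=2.7))"
```

```text
t 2.23 eef [0.5736 0.0501 0.2394] jaw 54.5 j7 0.6 slide [0.0007 0.0008 0.1324] yaw -0.003 F [ 0.23 -0.61  0.23] gap 0.471
```

View pics/s1.png

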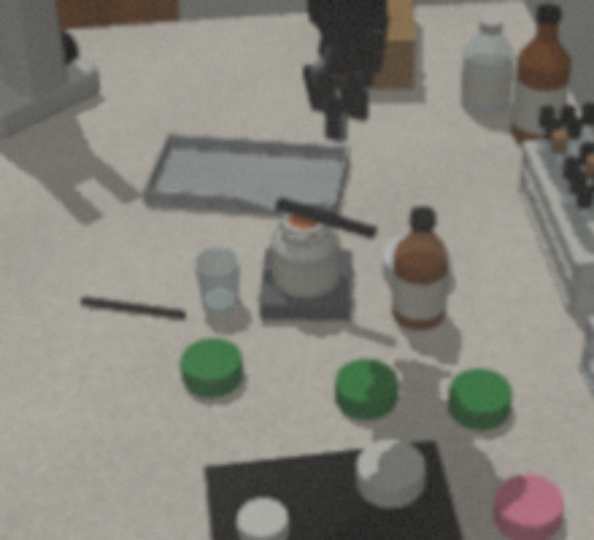

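The gripper hangs above the handle (tips about (335,130) in the crop), and the spatula still lies on the jar with its handle from (280,205) to (375,232). Descending to it now.

apply_moves(
  plan=[
    {"slide": [0.0005,0.0008,0.06],"yaw": 0,"grip": 0.04},
    {"slide": [0.0005,0.0008,0.1],"yaw": 0,"grip": 0.04},
    {"slide": [0.0005,0.0008,0.12],"yaw": 0,"grip": 0.04},
    {"slide": [0.0005,0.0008,0.132],"yaw": 0,"grip": 0.04},
    {"slide": [0.0005,0.0008,0.132],"yaw": 0,"grip": 0.04},
    {"slide": [0.0005,0.0008,0.132],"yaw": 0,"grip": 0.04},
  ],
)

```text
clock: 3.02
eef_pos: [0.5751, 0.0527, 0.1087]
orientation: [[-0.816, 0.578, 0.003], [0.578, 0.816, 0.0], [-0.002, 0.002, -1.0]]
ft_force: [0.5, -1.3, 0.6]
finger_gap: 0.466
```

```bash
python3 -c "
from h import *
plan(.5735,.051,.107,54.7)
for n,a in (('side',(130,260,170,340)),('top',(140,260,160,300))):
  p,d=viewer.get_image(n); cv2.imwrite(f'pics/{n}2.png',cv2.resize(p[a[0]:a[1],a[2]:a[3],::-1],None,fx=4,fy=4))"
```

```text
t 3.02 eef [0.5751 0.0527 0.1087] jaw 54.7 j7 0.5 slide [ 0.0003 -0.0023  0.0017] yaw -0.001 F [ 0.52 -1.35  0.57] gap 0.466
```

View pics/side2.png

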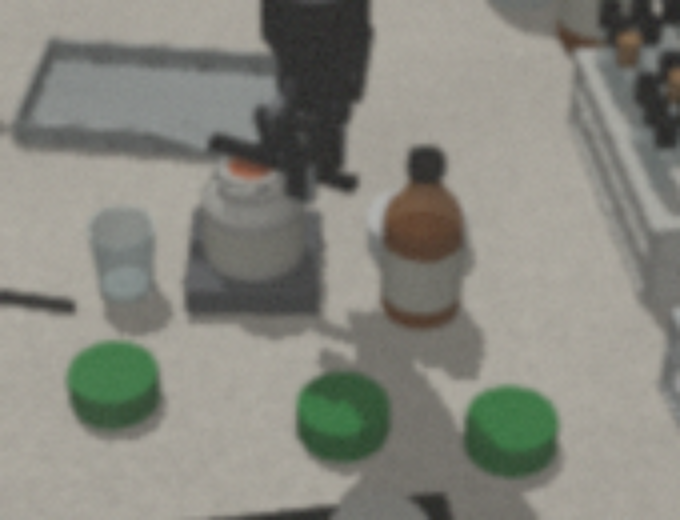

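View pics/top2.png

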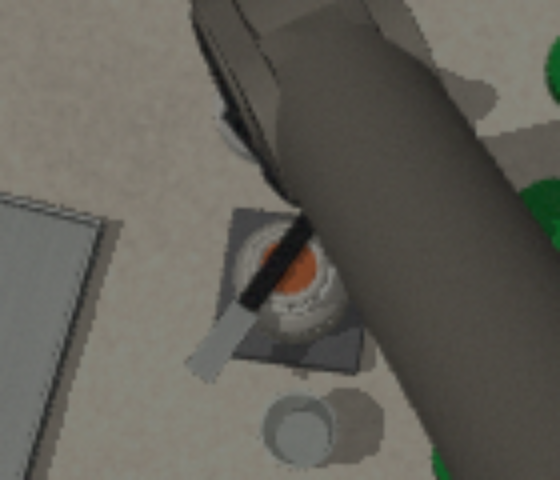

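The fingers straddle the handle at (300,170) in the side crop, clear of the neck and bottle. Closing.

apply_moves(
  plan=[
    {"slide": [0,-0.001,0.001],"yaw": 0,"grip": 0.0},
    {"slide": [0,-0.001,0.001],"yaw": 0,"grip": 0.0},
    {"slide": [0,-0.001,0.001],"yaw": 0,"grip": 0.0},
    {"slide": [0,-0.001,0.001],"yaw": 0,"grip": 0.0},
    {"slide": [0,-0.001,0.001],"yaw": 0,"grip": 0.0},
    {"slide": [0,-0.001,0.001],"yaw": 0,"grip": 0.0},
  ],
)

```text
clock: 3.88
eef_pos: [0.5735, 0.0514, 0.1065]
orientation: [[-0.816, 0.579, 0.0], [0.579, 0.816, -0.0], [-0.001, -0.0, -1.0]]
ft_force: [-0.3, -1.5, 3.8]
finger_gap: 0.147
```

```bash
python3 -c "
from h import *
plan(.5735,.051,.2)"
```

```text
t 3.88 eef [0.5735 0.0514 0.1065] jaw 54.7 j7 0.5 slide [-0.0003 -0.0003 -0.0935] yaw 0.0 F [-0.25 -1.49  3.75] gap 0.147
```

apply_moves(
  plan=[
    {"slide": [0,0,-0.03],"yaw": 0,"grip": 0.0},
    {"slide": [0,0,-0.07],"yaw": 0,"grip": 0.0},
    {"slide": [0,0,-0.09],"yaw": 0,"grip": 0.0},
    {"slide": [0,0,-0.09],"yaw": 0,"grip": 0.0},
  ],
)

```text
clock: 4.38
eef_pos: [0.574, 0.052, 0.1971]
orientation: [[-0.816, 0.578, 0.002], [0.578, 0.816, 0.0], [-0.002, 0.002, -1.0]]
ft_force: [-0.4, -0.5, -1.2]
finger_gap: 0.147
```

```bash
python3 -c "
from h import *
plan(.531,.2885,.12,75)"
```

```text
t 4.38 eef [0.574  0.052  0.1971] jaw 54.7 j7 0.57 slide [0.172  0.1679 0.077 ] yaw -0.355 F [-0.43 -0.55 -1.22] gap 0.147
```

apply_moves(
  plan=[
    {"slide": [0.04,0.04,0],"yaw": -0.09,"grip": 0.0},
    {"slide": [0.08,0.078,0.01],"yaw": -0.18,"grip": 0.0},
    {"slide": [0.12,0.117,0.03],"yaw": -0.27,"grip": 0.0},
    {"slide": [0.16,0.156,0.05],"yaw": -0.355,"grip": 0.0},
    {"slide": [0.172,0.168,0.077],"yaw": -0.355,"grip": 0.0},
    {"slide": [0.172,0.168,0.077],"yaw": -0.355,"grip": 0.0},
    {"slide": [0.172,0.168,0.077],"yaw": -0.355,"grip": 0.0},
  ],
)

```text
clock: 5.25
eef_pos: [0.5305, 0.2867, 0.1186]
orientation: [[-0.966, 0.26, -0.001], [0.26, 0.966, -0.001], [0.0, -0.002, -1.0]]
ft_force: [-0.2, 0.7, -0.2]
finger_gap: 0.148
```

```bash
python3 -c "
from h import *
plan(.531,.2885,.017,75)
for n,a in (('side',(90,220,130,300)),('top',(140,300,90,260))):
  p,d=viewer.get_image(n); cv2.imwrite(f'pics/{n}3.png',cv2.resize(p[a[0]:a[1],a[2]:a[3],::-1],None,fx=3.5,fy=3.5))"
```

```text
t 5.25 eef [0.5305 0.2867 0.1186] jaw 74.9 j7 0.4 slide [-0.      0.0021  0.1016] yaw -0.001 F [-0.18  0.69 -0.15] gap 0.148
```

View pics/side3.png

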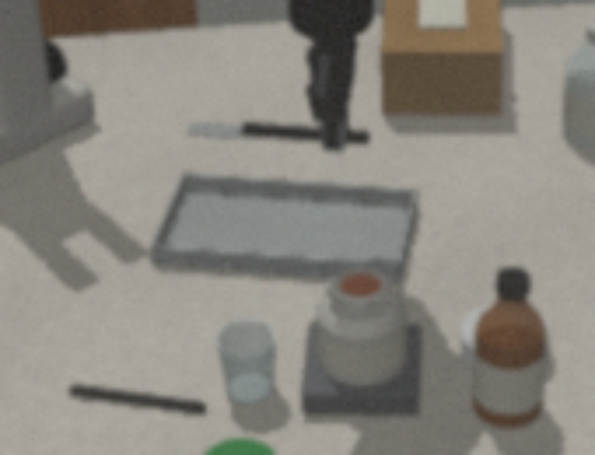

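View pics/top3.png

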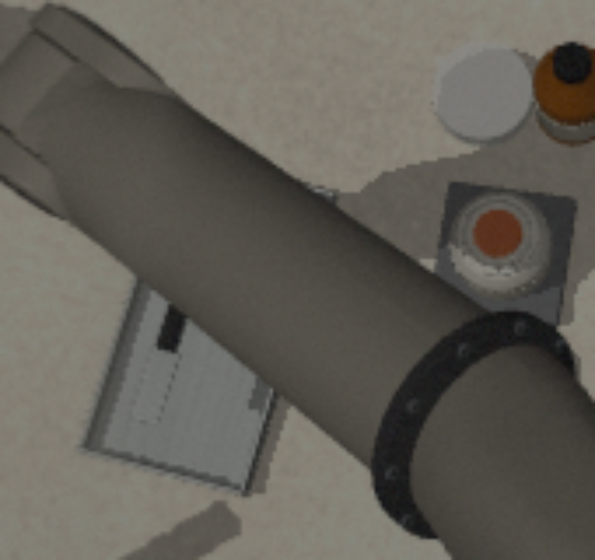

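The spatula is held level and runs along the tray; the jar mouth is clear. Lowering and releasing.

apply_moves(
  plan=[
    {"slide": [0,0.002,0.04],"yaw": 0,"grip": 0.0},
    {"slide": [0,0.002,0.075],"yaw": 0,"grip": 0.0},
    {"slide": [0,0.002,0.09],"yaw": 0,"grip": 0.0},
    {"slide": [0,0.002,0.1],"yaw": 0,"grip": 0.0},
    {"slide": [0,0.002,0.1],"yaw": 0,"grip": 0.0},
    {"slide": [0,0.002,0.1],"yaw": 0,"grip": 0.0},
    {"slide": [0,0.002,0.1],"yaw": 0,"grip": 0.04},
    {"slide": [0,0.002,0.1],"yaw": 0,"grip": 0.04},
    {"slide": [0,0.002,0.1],"yaw": 0,"grip": 0.04},
    {"slide": [0,0.002,0.1],"yaw": 0,"grip": 0.04},
    {"slide": [0,0.002,0.07],"yaw": 0,"grip": 0.04},
    {"slide": [0,0.002,0.01],"yaw": 0,"grip": 0.04},
    {"slide": [0,0.002,-0.05],"yaw": 0,"grip": 0.06},
    {"slide": [0,0.002,-0.11],"yaw": 0,"grip": 0.0854},
    {"slide": [0,0.002,-0.11],"yaw": 0,"grip": 0.0854},
  ],
)

```text
clock: 7.22
eef_pos: [0.533, 0.2927, 0.2351]
orientation: [[-0.966, 0.259, 0.009], [0.259, 0.966, 0.005], [-0.008, 0.007, -1.0]]
ft_force: [0.8, 0.4, -0.0]
finger_gap: 1.002
```

```bash
python3 -c "
from h import *
plan(.579,-.219,.2,60)
plan(.579,-.219,.2,-20)
for n,a in (('side',(90,220,130,300)),):
  p,d=viewer.get_image(n); cv2.imwrite(f'pics/{n}4.png',cv2.resize(p[a[0]:a[1],a[2]:a[3],::-1],None,fx=3.5,fy=3.5))"
```

```text
t 7.22 eef [0.533  0.2927 0.2351] jaw 75.0 j7 0.47 slide [-0.1766 -0.4826  0.0329] yaw 0.262 F [ 0.81  0.35 -0.05] gap 1.002
t 7.22 eef [0.533  0.2927 0.2351] jaw 75.0 j7 0.47 slide [-0.1766 -0.4826  0.0329] yaw 1.658 F [ 0.81  0.35 -0.05] gap 1.002
```

View pics/side4.png

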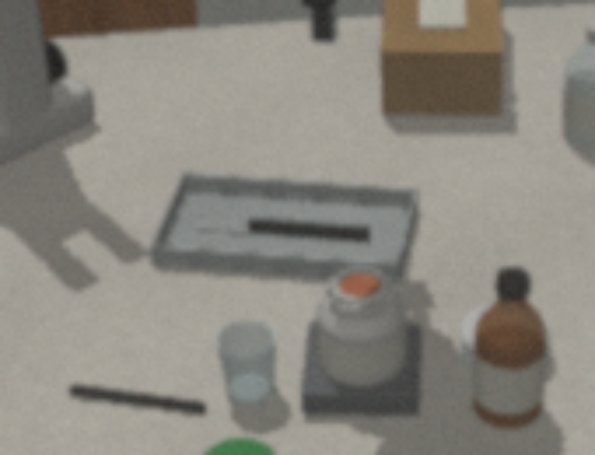

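The spatula lies flat in the tray (handle (250..370,232)). Now the lid.

```bash
python3 -c "
from h import *
plan(.579,-.219,.12,-30)"
```

```text
t 7.28 eef [0.5317 0.2911 0.2318] jaw 75.0 j7 0.47 slide [-0.1773 -0.4808  0.1111] yaw 1.833 F [-0.09 -0.32 -0.55] gap 1.0
```

apply_moves(
  plan=[
    {"slide": [-0.178,-0.482,0],"yaw": 1.833,"grip": 0.0854},
    {"slide": [-0.178,-0.482,0],"yaw": 1.833,"grip": 0.0854},
    {"slide": [-0.178,-0.482,0],"yaw": 1.833,"grip": 0.0854},
    {"slide": [-0.178,-0.482,0],"yaw": 1.833,"grip": 0.0854},
    {"slide": [-0.178,-0.482,0],"yaw": 1.833,"grip": 0.0854},
    {"slide": [-0.178,-0.482,0],"yaw": 1.833,"grip": 0.0854},
    {"slide": [-0.178,-0.482,0],"yaw": 1.833,"grip": 0.0854},
    {"slide": [-0.178,-0.482,0],"yaw": 1.833,"grip": 0.0854},
    {"slide": [-0.178,-0.482,0],"yaw": 1.833,"grip": 0.0854},
    {"slide": [-0.178,-0.482,0],"yaw": 1.833,"grip": 0.0854},
    {"slide": [-0.178,-0.482,0.06],"yaw": 1.833,"grip": 0.0854},
    {"slide": [-0.178,-0.482,0.11],"yaw": 1.833,"grip": 0.0854},
    {"slide": [-0.178,-0.482,0.11],"yaw": 1.833,"grip": 0.0854},
    {"slide": [-0.178,-0.482,0.11],"yaw": 1.833,"grip": 0.0854},
  ],
)

```text
clock: 9.02
eef_pos: [0.5787, -0.2217, 0.1202]
orientation: [[0.5, 0.866, 0.001], [0.866, -0.5, -0.0], [0.0, 0.001, -1.0]]
ft_force: [0.6, -0.4, 1.2]
finger_gap: 1.0
```

```bash
python3 -c "
from h import *
plan(.579,-.219,.05,-30)
for n,a in (('side',(190,340,160,350)),('top',(110,270,200,400))):
  p,d=viewer.get_image(n); np.savez(f'pics/{n}5.npz',p=p,d=d); cv2.imwrite(f'pics/{n}5.png',cv2.resize(p[a[0]:a[1],a[2]:a[3],::-1],None,fx=3.5,fy=3.5))"
```

```text
t 9.03 eef [ 0.5787 -0.2217  0.1202] jaw -30.0 j7 -0.36 slide [ 0.0025 -0.0011  0.0702] yaw -0.0 F [ 0.59 -0.38  1.15] gap 1.0
```

View pics/side5.png

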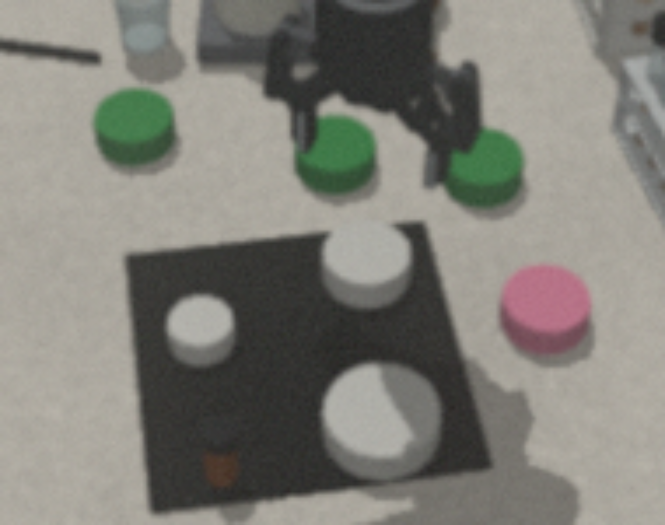

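View pics/top5.png

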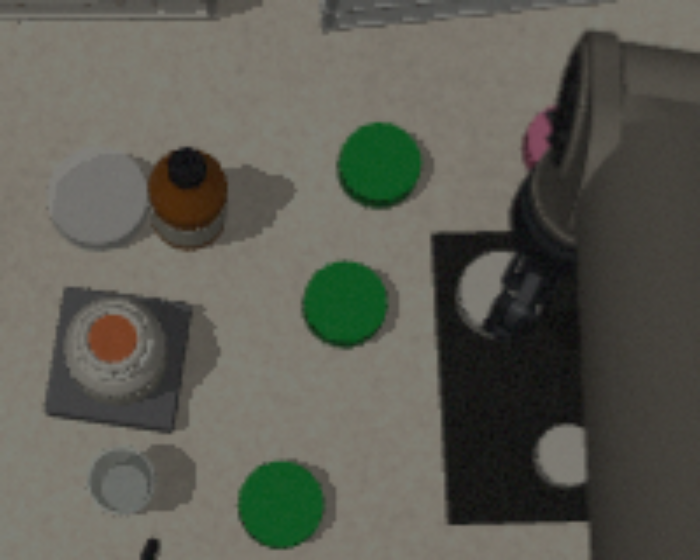

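```bash
python3 - <<'E'
from h import *
a=cast("side",246.3,232.3,.125);b=cast("side",283.7,242.9,.125);print(a,b,(a+b)/2)
P0=np.array([.53,.077])
for n in("top","side"):
    z=np.load(f"pics/{n}5.npz");p=z["p"];d=z["d"];C=cloud(n,d)
    hsv=cv2.cvtColor(p,cv2.COLOR_RGB2HSV);R=np.hypot(C[...,0]-P0[0],C[...,1]-P0[1])
    m=(R<.04)&(hsv[...,1]>130)&(hsv[...,0]<15)&(C[...,2]>0.085)
    v,u=np.nonzero(m); q=np.array([cast(n,x,y,0.1005) for x,y in zip(u,v)]); 
    if len(q): print(n,"orange",len(q),circ(q[:,:2]),q.mean(0))
    m=(R<.06)&(C[...,2]>.035); print("jar",circ(C[m][:,:2]))
    R=np.hypot(C[...,0]-.579,C[...,1]+.219)
    m=(R<.05)&(hsv[...,2]>90)&(np.abs(C[...,2]-.03)<.006); print("lid",m.sum(),C[m].mean(0),circ(C[m][:,:2]))
z=np.load("pics/side4.npz") if 0 else None
p,d=viewer.get_image("side");hsv=cv2.cvtColor(p,cv2.COLOR_RGB2HSV)
E
```

```text
[ 0.53584016 -0.20358512  0.125     ] [ 0.61918862 -0.25115984  0.125     ] [ 0.57751439 -0.22737248  0.125     ]
top orange 137 (array([0.5303, 0.0783]), 0.0167) [0.53037726 0.07815839 0.1005    ]
jar (array([0.5285, 0.0784]), 0.0382)
lid 179 [ 0.58365976 -0.20340557  0.03035971] (array([ 0.5807, -0.2127]), 0.031)
side orange 14 (array([0.5319, 0.0792]), 0.0112) [0.53329197 0.07828743 0.1005    ]
jar (array([0.5302, 0.0724]), 0.0394)
lid 409 [ 0.57992146 -0.22220881  0.02987532] (array([ 0.5799, -0.2198]), 0.0342)
```

apply_moves(
  plan=[
    {"slide": [0.0025,-0.0011,0.05],"yaw": 0,"grip": 0.0854},
    {"slide": [0.0025,-0.0011,0.085],"yaw": 0,"grip": 0.0854},
    {"slide": [0.0025,-0.0011,0.1],"yaw": 0,"grip": 0.0854},
    {"slide": [0.0025,-0.0011,0.106],"yaw": 0,"grip": 0.0854},
    {"slide": [0.0025,-0.0011,0.106],"yaw": 0,"grip": 0.0854},
    {"slide": [0.0025,-0.0011,0.106],"yaw": 0,"grip": 0.0854},
  ],
)

```text
clock: 9.93
eef_pos: [0.5794, -0.2192, 0.0148]
orientation: [[0.5, 0.866, 0.003], [0.866, -0.5, -0.001], [0.0, 0.003, -1.0]]
ft_force: [-0.4, -0.3, 0.3]
finger_gap: 1.0
```

```bash
python3 -c "
from h import *
plan(.579,-.2185,.014,-30)
for n,a in (('side',(190,340,160,350)),):
  p,d=viewer.get_image(n); cv2.imwrite(f'pics/{n}6.png',cv2.resize(p[a[0]:a[1],a[2]:a[3],::-1],None,fx=3.5,fy=3.5))"
```

```text
t 9.93 eef [ 0.5794 -0.2192  0.0148] jaw -30.0 j7 -0.41 slide [ 0.0004 -0.0007  0.0008] yaw -0.001 F [-0.44 -0.34  0.3 ] gap 1.0
```

View pics/side6.png

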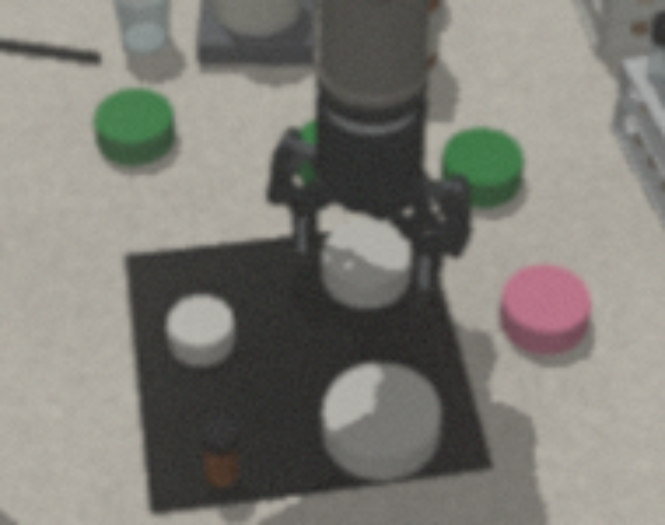

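The fingers stand either side of the lid, at (303,240) and (425,285), with the lid at (367,265). First pinch for centring.

apply_moves(
  plan=[
    {"slide": [0,0,0.001],"yaw": 0,"grip": 0.06},
    {"slide": [0,0,0.001],"yaw": 0,"grip": 0.06},
    {"slide": [0,0,0.001],"yaw": 0,"grip": 0.06},
    {"slide": [0,0,0.001],"yaw": 0,"grip": 0.06},
    {"slide": [0,0,0.001],"yaw": 0,"grip": 0.06},
  ],
)

```text
clock: 10.6
eef_pos: [0.579, -0.2191, 0.0134]
orientation: [[0.5, 0.866, 0.002], [0.866, -0.5, -0.001], [0.0, 0.002, -1.0]]
ft_force: [-1.4, -0.4, 6.7]
finger_gap: 0.736
```

```bash
python3 -c "
from h import *
plan(.579,-.2185,.014,-30)
for n,a in (('side',(190,340,160,350)),):
  p,d=viewer.get_image(n); cv2.imwrite(f'pics/{n}7.png',cv2.resize(p[a[0]:a[1],a[2]:a[3],::-1],None,fx=3.5,fy=3.5))"
```

```text
t 10.6 eef [ 0.579  -0.2191  0.0134] jaw -30.0 j7 -0.41 slide [ 0.0005 -0.0003 -0.0006] yaw -0.0 F [-1.35 -0.36  6.68] gap 0.736
```

View pics/side7.png

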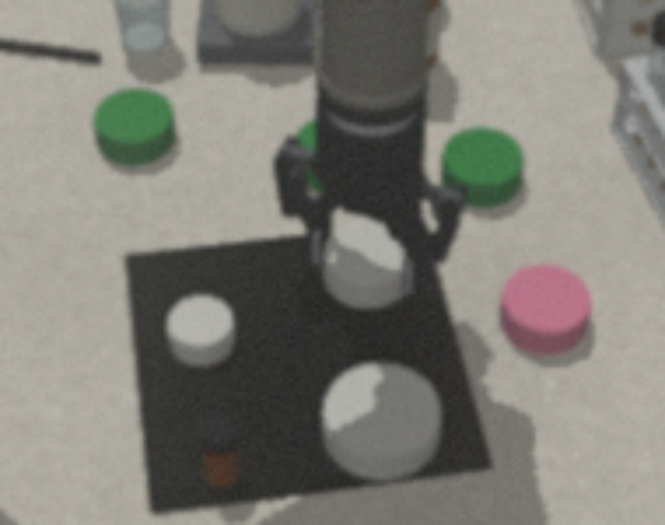

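apply_moves(
  plan=[
    {"slide": [0,0,-0.001],"yaw": 0,"grip": 0.0854},
    {"slide": [0,0,-0.001],"yaw": 0,"grip": 0.0854},
    {"slide": [0,0,-0.001],"yaw": -0.18,"grip": 0.0854},
    {"slide": [0,0,-0.001],"yaw": -1.57,"grip": 0.0854},
    {"slide": [0,0,-0.001],"yaw": -1.57,"grip": 0.0854},
    {"slide": [0,0,-0.001],"yaw": -1.57,"grip": 0.0854},
    {"slide": [0,0,-0.001],"yaw": -1.57,"grip": 0.0854},
    {"slide": [0,0,-0.001],"yaw": -1.57,"grip": 0.0854},
    {"slide": [0,0,-0.001],"yaw": -1.57,"grip": 0.0854},
    {"slide": [0,0,-0.001],"yaw": -1.57,"grip": 0.0854},
    {"slide": [0,0,-0.001],"yaw": -1.57,"grip": 0.0854},
    {"slide": [0,0,-0.001],"yaw": -1.57,"grip": 0.0854},
    {"slide": [0,0,-0.001],"yaw": -1.57,"grip": 0.0854},
    {"slide": [0,0,-0.001],"yaw": -1.57,"grip": 0.06},
    {"slide": [0,0,-0.001],"yaw": -1.57,"grip": 0.06},
    {"slide": [0,0,-0.001],"yaw": -1.57,"grip": 0.05},
    {"slide": [0,0,-0.001],"yaw": -1.57,"grip": 0.05},
    {"slide": [0,0,-0.001],"yaw": -1.57,"grip": 0.05},
  ],
)

```text
clock: 12.9
eef_pos: [0.5789, -0.2187, 0.014]
orientation: [[-0.865, 0.501, 0.001], [0.501, 0.865, -0.0], [-0.001, 0.0, -1.0]]
ft_force: [0.2, 0.4, 5.1]
finger_gap: 0.731
```

```bash
python3 -c "
from h import *
plan(.53,.0775,.2,-30)"
```

```text
t 12.9 eef [ 0.5789 -0.2187  0.014 ] jaw 59.9 j7 0.93 slide [ 0.1905  0.2319 -0.1862] yaw 1.57 F [0.24 0.39 5.09] gap 0.731
```

apply_moves(
  plan=[
    {"slide": [0,0,-0.02],"yaw": 0,"grip": 0.05},
    {"slide": [0,0,-0.06],"yaw": 0,"grip": 0.05},
    {"slide": [0,0,-0.12],"yaw": 0,"grip": 0.05},
    {"slide": [0.03,0.036,-0.16],"yaw": 0.17,"grip": 0.05},
    {"slide": [0.06,0.073,-0.17],"yaw": 0.34,"grip": 0.05},
    {"slide": [0.09,0.11,-0.17],"yaw": 0.51,"grip": 0.05},
    {"slide": [0.12,0.146,-0.17],"yaw": 0.68,"grip": 0.05},
    {"slide": [0.15,0.183,-0.17],"yaw": 0.85,"grip": 0.05},
    {"slide": [0.18,0.22,-0.17],"yaw": 1.02,"grip": 0.05},
    {"slide": [0.19,0.232,-0.16],"yaw": 1.2,"grip": 0.05},
    {"slide": [0.19,0.232,-0.14],"yaw": 1.37,"grip": 0.05},
    {"slide": [0.19,0.232,-0.13],"yaw": 1.54,"grip": 0.05},
    {"slide": [0.19,0.232,-0.12],"yaw": 1.57,"grip": 0.05},
    {"slide": [0.19,0.232,-0.12],"yaw": 1.57,"grip": 0.05},
    {"slide": [0.19,0.232,-0.12],"yaw": 1.57,"grip": 0.05},
  ],
)

```text
clock: 14.78
eef_pos: [0.5303, 0.0772, 0.1338]
orientation: [[0.499, 0.866, 0.001], [0.866, -0.499, 0.0], [0.0, 0.001, -1.0]]
ft_force: [0.1, 0.7, -0.9]
finger_gap: 0.731
```

```bash
python3 -c "
from h import *
plan(.53,.077,.12,-30)
for n,a in (('side',(120,250,160,340)),('top',(140,270,150,320))):
  p,d=viewer.get_image(n); cv2.imwrite(f'pics/{n}8.png',cv2.resize(p[a[0]:a[1],a[2]:a[3],::-1],None,fx=4,fy=4))"
```

```text
t 14.78 eef [0.5303 0.0772 0.1338] jaw -29.9 j7 -0.95 slide [-0.0003 -0.0002  0.0138] yaw 0.001 F [ 0.14  0.71 -0.92] gap 0.731
```

View pics/side8.png

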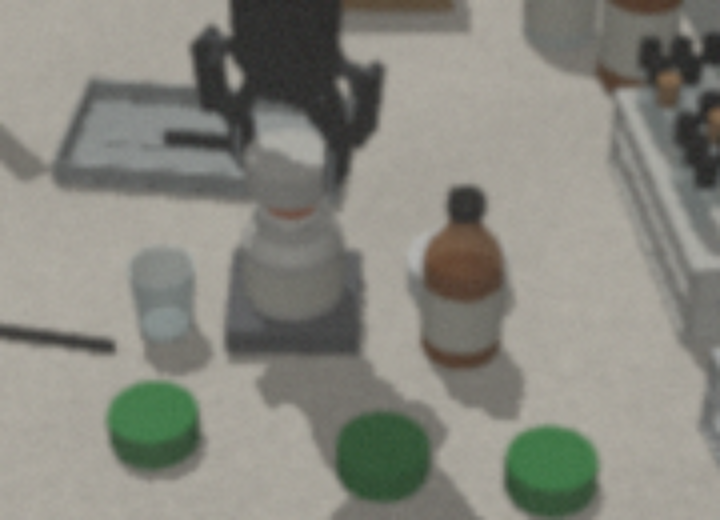

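View pics/top8.png

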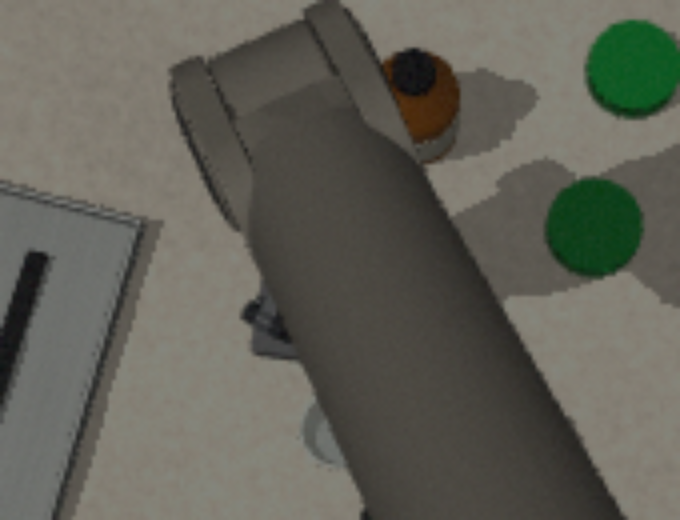

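```bash
python3 - <<'E'
from h import *
ps=[]
for i in range(2):
    p,d=viewer.get_image("side"); ps.append((p.astype(float),d))
p=np.mean([a for a,_ in ps],0).astype(np.uint8); d=np.median([b for _,b in ps],0).astype(np.float32)
C=cloud("side",d);hsv=cv2.cvtColor(p,cv2.COLOR_RGB2HSV)
R=np.hypot(C[...,0]-.53,C[...,1]-.077)
g=np.array([.9896,-.1436]);g/=np.linalg.norm(g)
for nm,lo,hi,v0 in(("lid",.124,.15,80),("neck",.09,.108,80),("body",.035,.08,70),("holder",.015,.03,0)):
    m=(R<(.05 if nm!="holder" else .08))&(C[...,2]>lo)&(C[...,2]<hi)&(hsv[...,2]>v0)&(hsv[...,1]<60)
    for v in np.unique(np.nonzero(m)[0]):
        u=np.nonzero(m[v])[0]
        if len(u)>8: s=C[v,u][:,:2]@g; print(nm,v,u.min(),u.max(),(u.min()+u.max())/2,((s.min()+s.max())/2).round(4),(s.max()-s.min()).round(4))
print("expect tcp",np.array([.5303,.0772])@g)
E
```

```text
lid 159 218 239 228.5 0.5045 0.0607
lid 161 219 247 233.0 0.5173 0.0808
lid 163 221 241 231.0 0.5123 0.0571
lid 164 221 246 233.5 0.5191 0.0717
lid 165 221 242 231.5 0.5134 0.0606
lid 166 221 242 231.5 0.5133 0.0608
lid 167 222 243 232.5 0.5166 0.06
lid 168 222 242 232.0 0.5149 0.0571
lid 169 223 241 232.0 0.5151 0.0511
lid 170 225 239 232.0 0.5153 0.0396
lid 171 226 237 231.5 0.5139 0.0312
neck 172 223 242 232.5 0.5151 0.0554
neck 173 223 242 232.5 0.515 0.0558
neck 174 223 242 232.5 0.5152 0.0556
neck 175 223 242 232.5 0.5153 0.0553
neck 176 224 242 233.0 0.5169 0.0521
neck 177 225 241 233.0 0.5171 0.0462
neck 178 225 240 232.5 0.5157 0.0435
neck 179 227 238 232.5 0.5158 0.0317
body 182 221 245 233.0 0.5165 0.0703
body 183 221 245 233.0 0.5165 0.0703
body 184 221 245 233.0 0.5165 0.0703
body 185 221 245 233.0 0.5163 0.0707
body 186 221 245 233.0 0.5161 0.0711
body 187 221 245 233.0 0.5162 0.0709
body 188 221 245 233.0 0.516 0.0712
body 189 221 245 233.0 0.5159 0.0713
body 190 221 245 233.0 0.5158 0.0714
body 191 221 245 233.0 0.5159 0.0713
body 192 222 244 233.0 0.5161 0.0654
body 193 223 243 233.0 0.5161 0.0593
body 194 224 243 233.5 0.5177 0.0561
body 195 225 241 233.0 0.5164 0.0474
body 196 227 239 233.0 0.5165 0.0354
holder 192 217 249 233.0 0.515 0.0966
holder 193 217 249 233.0 0.5153 0.0963
holder 194 208 249 228.5 0.5023 0.1223
holder 195 208 249 228.5 0.5023 0.1224
holder 196 207 249 228.0 0.5012 0.1247
holder 197 207 249 228.0 0.501 0.1252
holder 198 217 249 233.0 0.516 0.0952
holder 199 216 249 232.5 0.5148 0.0979
holder 200 216 249 232.5 0.515 0.0975
holder 201 216 249 232.5 0.5149 0.0978
holder 202 216 249 232.5 0.5152 0.0973
holder 203 216 249 232.5 0.5152 0.0973
holder 204 216 249 232.5 0.5151 0.0975
expect tcp 0.5137171664590034
```

Lid and jar axis agree within about 1.5 mm in the side view (lid column ≈232, jar ≈233). Shifting 1 mm in +x and lowering slowly.

apply_moves(
  plan=[
    {"slide": [0.0003,0.001,0.008],"yaw": 0,"grip": 0.05},
    {"slide": [0.0003,0.001,0.013],"yaw": 0,"grip": 0.05},
    {"slide": [0.0003,0.001,0.017],"yaw": 0,"grip": 0.05},
    {"slide": [0.0003,0.001,0.02],"yaw": 0,"grip": 0.05},
    {"slide": [0.0003,0.001,0.022],"yaw": 0,"grip": 0.05},
    {"slide": [0.0003,0.001,0.022],"yaw": 0,"grip": 0.05},
  ],
)

```text
clock: 15.72
eef_pos: [0.5312, 0.0774, 0.1114]
orientation: [[0.5, 0.866, 0.0], [0.866, -0.5, 0.0], [0.001, 0.0, -1.0]]
ft_force: [0.8, 0.4, -1.3]
finger_gap: 0.732
```

```bash
python3 -c "
from h import *
plan(.531,.077,.107,-30);print(read_state()['moment'])"
```

```text
t 15.72 eef [0.5312 0.0774 0.1114] jaw -30.0 j7 -0.97 slide [-0.0004 -0.      0.0044] yaw 0.0 F [ 0.78  0.38 -1.35] gap 0.732
[0.15761833 0.04491349 0.02855553]
```

apply_moves(
  plan=[
    {"slide": [0,0,0.001],"yaw": 0,"grip": 0.05},
    {"slide": [0,0,0.002],"yaw": 0,"grip": 0.05},
    {"slide": [0,0,0.003],"yaw": 0,"grip": 0.05},
    {"slide": [0,0,0.003],"yaw": 0,"grip": 0.05},
  ],
)

```text
clock: 16.23
eef_pos: [0.5317, 0.078, 0.1087]
orientation: [[0.5, 0.866, 0.002], [0.866, -0.5, 0.001], [0.002, 0.001, -1.0]]
ft_force: [1.3, 3.4, 2.3]
finger_gap: 0.731
```

apply_moves(
  plan=[
    {"slide": [0,0,0.001],"yaw": 0,"grip": 0.05},
    {"slide": [0,0,0.002],"yaw": 0,"grip": 0.05},
    {"slide": [0,0,0.002],"yaw": 0,"grip": 0.05},
  ],
)

```text
clock: 16.6
eef_pos: [0.5319, 0.0784, 0.1078]
orientation: [[0.5, 0.866, 0.002], [0.866, -0.5, 0.001], [0.002, 0.001, -1.0]]
ft_force: [-0.7, 3.4, 10.3]
finger_gap: 0.724
```

apply_moves(
  plan=[
    {"slide": [0.0015,-0.0003,-0.001],"yaw": 0,"grip": 0.05},
    {"slide": [0.0015,-0.0003,-0.001],"yaw": -0.05,"grip": 0.05},
    {"slide": [0.0015,-0.0003,-0.001],"yaw": -0.12,"grip": 0.05},
    {"slide": [0.0015,-0.0003,-0.001],"yaw": -0.2,"grip": 0.05},
  ],
)

```text
clock: 17.1
eef_pos: [0.5322, 0.0791, 0.1083]
orientation: [[0.317, 0.949, 0.001], [0.949, -0.317, 0.001], [0.001, 0.001, -1.0]]
ft_force: [-0.2, 3.5, 7.6]
finger_gap: 0.73
```

```bash
python3 -c "
from h import *
plan(.5315,.0785,.107,-30);print(read_state()['moment'])"
```

```text
t 17.1 eef [0.5322 0.0791 0.1083] jaw -18.5 j7 -0.79 slide [-0.0008 -0.0005  0.0013] yaw 0.201 F [-0.17  3.54  7.56] gap 0.73
[ 0.7464518   0.15494801 -0.22693866]
```

apply_moves(
  plan=[
    {"slide": [0.0005,0,0],"yaw": -0.08,"grip": 0.05},
    {"slide": [0.0005,0,0],"yaw": -0.17,"grip": 0.05},
    {"slide": [0.0005,0,0],"yaw": -0.26,"grip": 0.05},
  ],
)

```text
clock: 17.48
eef_pos: [0.5316, 0.0791, 0.1069]
orientation: [[0.061, 0.998, -0.0], [0.998, -0.061, 0.0], [0.0, -0.0, -1.0]]
ft_force: [0.8, 5.1, 0.5]
finger_gap: 0.726
```

```bash
python3 -c "
from h import *
plan(.532,.079,.107,-30);print(read_state()['moment'])"
```

```text
t 17.48 eef [0.5316 0.0791 0.1069] jaw -3.5 j7 -0.56 slide [-0.      0.0004 -0.0001] yaw 0.462 F [0.79 5.05 0.47] gap 0.726
[ 0.99156154 -0.14200355 -0.16141305]
```

The vertical force fell to about zero, so the lid may have reached a thread start. Pressing lightly to test the drop.

apply_moves(
  plan=[
    {"slide": [0.0005,0,0.001],"yaw": 0,"grip": 0.05},
    {"slide": [0.0005,0,0.002],"yaw": 0,"grip": 0.05},
    {"slide": [0.0005,0,0.003],"yaw": 0,"grip": 0.05},
  ],
)

```text
clock: 17.85
eef_pos: [0.5315, 0.0792, 0.1041]
orientation: [[0.065, 0.998, -0.001], [0.998, -0.065, -0.0], [-0.0, -0.0, -1.0]]
ft_force: [-0.3, 2.5, 2.1]
finger_gap: 0.728
```

```bash
python3 -c "
from h import *
plan(.532,.079,.107,-30);print(read_state()['moment'])"
```

```text
t 17.85 eef [0.5315 0.0792 0.1041] jaw -3.7 j7 -0.56 slide [-0.0002  0.0005 -0.0029] yaw 0.459 F [-0.3   2.48  2.1 ] gap 0.728
[ 0.5499431   0.07519586 -0.07395169]
```

apply_moves(
  plan=[
    {"slide": [0.0005,0,0.001],"yaw": 0,"grip": 0.05},
    {"slide": [0.0005,0,0.0015],"yaw": 0,"grip": 0.05},
  ],
)

```text
clock: 18.1
eef_pos: [0.5315, 0.0793, 0.1034]
orientation: [[0.064, 0.998, -0.001], [0.998, -0.064, -0.002], [-0.002, -0.001, -1.0]]
ft_force: [-3.3, 2.0, 10.4]
finger_gap: 0.73
```

apply_moves(
  plan=[
    {"slide": [0,0,0.0005],"yaw": 0.1,"grip": 0.05},
    {"slide": [0,0,0.001],"yaw": 0.22,"grip": 0.05},
    {"slide": [0,0,0.0015],"yaw": 0.35,"grip": 0.05},
  ],
)

```text
clock: 18.48
eef_pos: [0.5315, 0.079, 0.1023]
orientation: [[0.406, 0.914, -0.001], [0.914, -0.406, -0.002], [-0.002, 0.0, -1.0]]
ft_force: [-2.5, 1.1, 10.8]
finger_gap: 0.733
```

```bash
python3 -c "
from h import *
plan(.532,.079,.107,-30);print(read_state()['moment'])"
```

```text
t 18.48 eef [0.5315 0.079  0.1023] jaw -23.9 j7 -0.89 slide [ 0.0002  0.0005 -0.0047] yaw 0.106 F [-2.53  1.14 10.8 ] gap 0.733
[0.11567377 0.7906073  0.14970447]
```

Winding down at the thread's pitch. Continuing forward.

apply_moves(
  plan=[
    {"slide": [0,0,0.0004],"yaw": 0.12,"grip": 0.05},
    {"slide": [0,0,0.0008],"yaw": 0.24,"grip": 0.05},
    {"slide": [0,0,0.0012],"yaw": 0.35,"grip": 0.05},
  ],
)

```text
clock: 18.85
eef_pos: [0.5313, 0.0792, 0.101]
orientation: [[0.694, 0.72, -0.001], [0.72, -0.694, -0.002], [-0.002, 0.001, -1.0]]
ft_force: [-4.1, 0.5, 9.6]
finger_gap: 0.729
```

apply_moves(
  plan=[
    {"slide": [0,0,0.0004],"yaw": 0.1,"grip": 0.05},
    {"slide": [0,0,0.0008],"yaw": 0.2,"grip": 0.05},
    {"slide": [0,0,0.001],"yaw": 0.26,"grip": 0.05},
  ],
)

```text
clock: 19.23
eef_pos: [0.5314, 0.079, 0.1002]
orientation: [[0.855, 0.518, -0.001], [0.518, -0.855, -0.002], [-0.002, 0.001, -1.0]]
ft_force: [-2.8, 0.2, 10.6]
finger_gap: 0.73
```

```bash
python3 -c "
from h import *
plan(.532,.079,.107,-30);print(read_state()['moment'])"
```

```text
t 19.23 eef [0.5314 0.079  0.1002] jaw -58.8 j7 -1.44 slide [ 0.0005  0.0004 -0.0068] yaw -0.502 F [-2.77  0.16 10.59] gap 0.73
[0.24507192 0.93893146 0.17173074]
```

apply_moves(
  plan=[
    {"slide": [0,0,0.0003],"yaw": 0.08,"grip": 0.05},
    {"slide": [0,0,0.0006],"yaw": 0.15,"grip": 0.05},
    {"slide": [0,0,0.0006],"yaw": 0.15,"grip": 0.05},
  ],
)

```text
clock: 19.6
eef_pos: [0.5316, 0.0791, 0.0997]
orientation: [[0.923, 0.386, -0.0], [0.386, -0.923, -0.002], [-0.001, 0.002, -1.0]]
ft_force: [-2.8, 1.6, 9.9]
finger_gap: 0.731
```

```bash
python3 -c "
from h import *
plan(.532,.079,.107,-75);print(read_state()['moment'])"
```

```text
t 19.6 eef [0.5316 0.0791 0.0997] jaw -67.3 j7 -1.57 slide [ 0.0003  0.0003 -0.0073] yaw 0.134 F [-2.81  1.55  9.86] gap 0.731
[ 0.28638025  0.78643952 -0.07039092]
```

apply_moves(
  plan=[
    {"slide": [0,0,0.0003],"yaw": 0.08,"grip": 0.05},
    {"slide": [0,0,0.0004],"yaw": 0.16,"grip": 0.05},
    {"slide": [0,0,0.0004],"yaw": 0.16,"grip": 0.05},
  ],
)

```text
clock: 19.98
eef_pos: [0.534, 0.0799, 0.0994]
orientation: [[0.971, 0.241, 0.005], [0.241, -0.971, -0.001], [0.005, 0.003, -1.0]]
ft_force: [2.8, 1.5, 6.1]
finger_gap: 0.731
```

```bash
python3 -c "
from h import *
plan(.532,.079,.107,-75);print(read_state()['moment'])"
```

```text
t 19.98 eef [0.534  0.0799 0.0994] jaw -76.1 j7 -1.72 slide [-0.0021  0.0005 -0.0076] yaw -0.019 F [2.81 1.49 6.15] gap 0.731
[ 0.16948927 -0.64989728  1.41978134]
```

The twisting moment jumped to 1.4 N·m with the lid about 4 mm below the drop: this is the firm stop. Releasing straight up.

apply_moves(
  plan=[
    {"slide": [-0.001,0,0],"yaw": 0.04,"grip": 0.05},
    {"slide": [-0.001,0,0],"yaw": 0.04,"grip": 0.05},
  ],
)

```text
clock: 20.23
eef_pos: [0.5352, 0.0801, 0.0995]
orientation: [[0.979, 0.202, 0.01], [0.202, -0.979, 0.0], [0.01, 0.002, -1.0]]
ft_force: [7.6, 1.5, 2.0]
finger_gap: 0.728
```

```bash
python3 -c "
from h import *
plan(.532,.079,.107,-75);print(read_state()['moment'])"
```

```text
t 20.23 eef [0.5352 0.0801 0.0995] jaw -78.4 j7 -1.75 slide [-0.0032  0.0004 -0.0075] yaw -0.059 F [7.56 1.52 1.98] gap 0.728
[ 0.3608314  -1.68386949  1.45931331]
```

apply_moves(
  plan=[
    {"slide": [0,0,0],"yaw": 0,"grip": 0.0854},
    {"slide": [0,0,0],"yaw": 0,"grip": 0.0854},
    {"slide": [0,0,0],"yaw": 0,"grip": 0.0854},
    {"slide": [0,0,0],"yaw": 0,"grip": 0.0854},
    {"slide": [0,0,-0.02],"yaw": 0,"grip": 0.0854},
    {"slide": [0,0,-0.06],"yaw": 0,"grip": 0.0854},
    {"slide": [0,0,-0.12],"yaw": 0,"grip": 0.0854},
    {"slide": [0,0,-0.16],"yaw": 0,"grip": 0.0854},
    {"slide": [0,0,-0.16],"yaw": 0,"grip": 0.0854},
  ],
)

```text
clock: 21.35
eef_pos: [0.5328, 0.0802, 0.2619]
orientation: [[0.981, 0.195, 0.007], [0.195, -0.981, 0.001], [0.007, 0.001, -1.0]]
ft_force: [0.3, 0.7, -1.0]
finger_gap: 1.0
```

```bash
python3 -c "
from h import *
plan(.4,-.3,.27,-75)
for n,a in (('side',(120,250,160,340)),):
  p,d=viewer.get_image(n); np.savez(f'pics/{n}9.npz',p=p,d=d); cv2.imwrite(f'pics/{n}9.png',cv2.resize(p[a[0]:a[1],a[2]:a[3],::-1],None,fx=4,fy=4))
C=cloud('side',d);m=(np.hypot(C[...,0]-.531,C[...,1]-.079)<.03)&(C[...,2]>.1)&(C[...,2]<.14)
print(m.sum(),np.percentile(C[m][:,2],[10,50,90,98]))"
```

```text
t 21.35 eef [0.5328 0.0802 0.2619] jaw -78.7 j7 -1.68 slide [-0.2045  0.3469 -0.0094] yaw -0.065 F [ 0.31  0.71 -0.98] gap 1.0
197 [0.11442445 0.11635998 0.11863392 0.11942491]
```

View pics/side9.png

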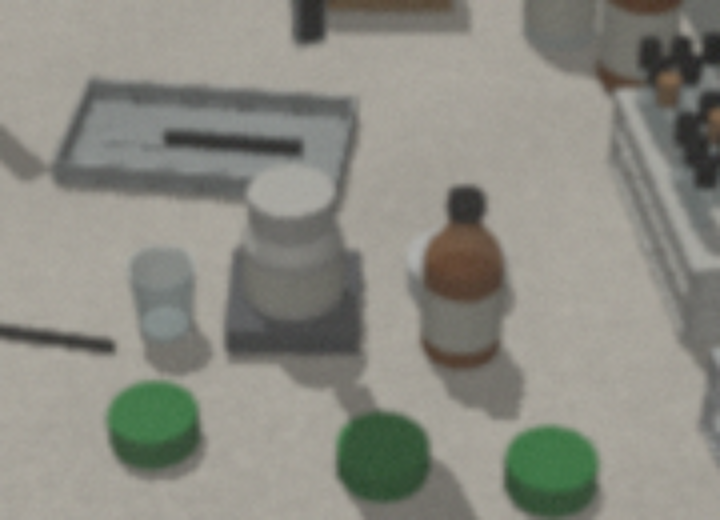

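The lid sits squarely on the jar at (292,205), and the spatula is in the tray. Moving the arm aside to check the lid's height and level with the top camera.

apply_moves(
  plan=[
    {"slide": [-0.05,0.08,-0.01],"yaw": 0,"grip": 0.0854},
    {"slide": [-0.1,0.17,-0.01],"yaw": 0,"grip": 0.0854},
    {"slide": [-0.15,0.26,-0.01],"yaw": 0,"grip": 0.0854},
    {"slide": [-0.2,0.35,-0.01],"yaw": 0,"grip": 0.0854},
    {"slide": [-0.2,0.35,-0.01],"yaw": 0,"grip": 0.0854},
    {"slide": [-0.2,0.35,-0.01],"yaw": 0,"grip": 0.0854},
    {"slide": [-0.2,0.35,-0.01],"yaw": 0,"grip": 0.0854},
    {"slide": [-0.2,0.35,-0.01],"yaw": 0,"grip": 0.0854},
  ],
)

```text
clock: 22.4
eef_pos: [0.4007, -0.3047, 0.2662]
orientation: [[0.982, 0.19, -0.004], [0.19, -0.982, 0.001], [-0.003, -0.002, -1.0]]
ft_force: [-0.2, 1.1, -0.5]
finger_gap: 1.003
```

```bash
python3 - <<'E'
from h import *
plan(.4,-.3,.27)
for n in("top","side"):
    ds=[];p=None
    for i in range(8): p,d=viewer.get_image(n); ds.append(d)
    d=np.mean(ds,0); C=cloud(n,d);hsv=cv2.cvtColor(p,cv2.COLOR_RGB2HSV)
    cv2.imwrite(f"pics/{n}10.png",cv2.resize(p[130:260,110:280,::-1],None,fx=4,fy=4))
    m=(np.hypot(C[...,0]-.531,C[...,1]-.0785)<.024)&(C[...,2]>.105)&(C[...,2]<.14)
    q=C[m];A=np.c_[q[:,:2]-[.531,.0785],np.ones(len(q))];k=np.linalg.lstsq(A,q[:,2],rcond=None)[0]
    m2=(np.hypot(C[...,0]-.531,C[...,1]-.0785)<.05)&(C[...,2]>.108)&(C[...,2]<.13)
    tb=(np.hypot(C[...,0]-.45,C[...,1]+.02)<.03); print(n,len(q),"plane",k.round(4),"circ",circ(C[m2][:,:2]),"table",C[tb][:,2].mean())
    for nm,c,r in(("small",(.4525,-.263),.015),("large",(.567,-.36),.028)):
        mm=(np.hypot(C[...,0]-c[0],C[...,1]-c[1])<r);qq=C[mm];A=np.c_[qq[:,:2]-c,np.ones(len(qq))];print(nm,np.linalg.lstsq(A,qq[:,2],rcond=None)[0].round(4))
E
```

```text
t 22.4 eef [ 0.4007 -0.3047  0.2662] jaw -79.0 j7 -0.82 slide [ 0.0002 -0.0048 -0.0038] yaw 0.0 F [-0.17  1.14 -0.49] gap 1.003
top 277 plane [0.0068 0.0033 0.1166] circ (array([0.5297, 0.0785]), 0.0327) table 0.013094313314008892
small [-7.1064 -8.1486  0.0819]
large [-0.0258 -0.2227  0.036 ]
side 124 plane [-0.0028  0.002   0.1165] circ (array([0.5304, 0.0781]), 0.0476) table 0.018254844813793306
small [0.0294 0.5136 0.0305]
large [0.0597 0.013  0.0334]
```

View pics/top10.png

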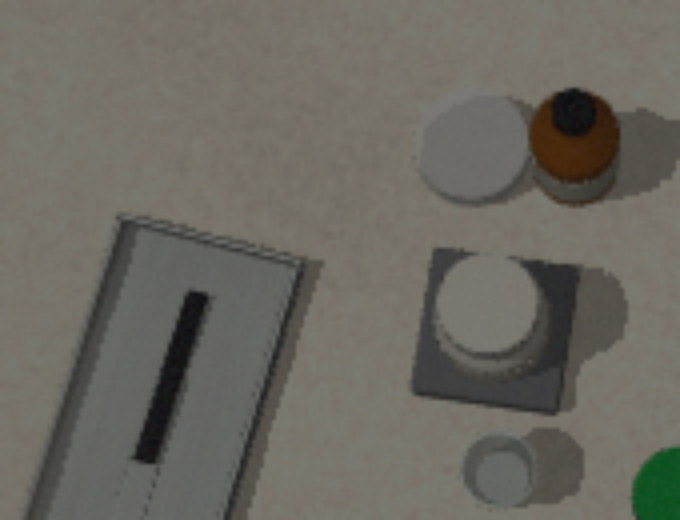

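The lid is level (slopes under 0.007). Its top reads 116.6 mm in a camera that reads the table and the mat lids about 1 mm high, so it is at about 115.6 mm, which is home. Handing in.

```bash
python3 -c "
from h import *
s=read_state();print(s['clock'],abs(s['qvel']).max());print(order.hand_in())"
```

```text
23.2 0.0022524328084787665
the job is handed in; nothing more can be done
None
```

I laid the spatula in the tray, screwed the fitting lid home on the jar, released it, moved the arm clear and handed in at 23.2 s of the 70 s. No verdict came back.

- **Screwing:** After about 26° of backward turn the lid dropped to roughly 94 mm. Turned forward about 70°, it wound down about 4 mm to a firm stop, where the wrist moment rose to 1.4 N·m.
- **Lid on the jar:** The lid is level to within 0.007 rad. Its top reads 116.5 to 116.6 mm in both cameras. They read the table, and the lid while it was on the mat, up to about 1 mm high, so the underside is at about 89.7 mm.
- **Centring:** The top view puts the lid at (0.530, 0.0785), about 1 mm from the jar's axis.
- **Spatula:** It lies flat within the tray's walls in both views.
- **Bystanders:** The bottle and beaker were standing in the last pictures. The vial was not in those last crops; it was last seen standing while I grasped the lid.

Three readings were weak or disagreed:
- The top and side cameras differed by 2 to 3 mm on the lid's position, and by up to about 6 mm in y on the jar's. I settled these by pinching the lid from two directions and by feeling for the neck.
- At the stop the gripper was pushed 3 to 4 mm sideways just before I let go.
- My final attempt to use the table and the two spare lids as height references gave meaningless numbers, because the arm was in the way. I used the earlier readings of the table and the lid instead.

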